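# Show the filled dish to the plating-check camera

### The arm

A 6-joint arm with a two-finger parallel gripper is mounted at the origin on the work surface. World frame = base frame: x ahead of the robot, y to its left, z up, the work surface at z = 0. Lengths are in mm, angles in rad, forces in N, time in s.
With the tool pointing down it reaches from about 300 to 775 mm from the base axis. Payload 14.6 kg.
Tool frame: the origin (TCP) lies at the very end of the fingers, on their centre line; the grasp point (between the pads) lies 19 mm behind it; z points along the fingers, y is the line along which they close (so a half turn about z gives the same grasp; the last joint's range is limited). The gripper opens to 94 mm and grips with 3 to 60 N. Pads are 16 mm wide; open, the fingers measure 119 mm over their backs; the gripper's body (75 mm by 177 mm) begins 78 mm behind the grasp point.
Start: joints at [-1.228, 0.3, 1.521, -0, 1.321, -0.067], TCP at [219.126, -504.453, 168.146] pointing down, gripper open.
Joint ranges: [-3.03, 3.03], [-0.79, 2.21], [0.23, 2.52], [-1.04, 4.18], [0, 3.07], [-2.55, 2.55]. Speed limits (rad/s): [2.22, 2.22, 2.57, 3.14, 3.14, 3.14].

### API

Orientations are given as [roll, pitch, yaw] about the fixed x, y, z axes, in that order (R = Rz(yaw) Ry(pitch) Rx(roll)).
In Python, from cell import manip, camera, get_calibration gives the robot as it stands.
- The arm moves only by the tool arm_command, never from a script. Its argument "targets" is a list of rows, each an object of numbers: "hand": the opening, from -1 (shut) to 1 (fully open), so that 0 is half open; "x", "y", "z": the shift along the tool's x, y, z in m; "yaw": the turn about the tool's z in rad. In form: [{"hand": .., "x": .., "y": .., "z": .., "yaw": ..}, ...]. A call has 1 to 10 rows; each row shifts and turns the commanded pose from where the row before left it, along the tool's axes as they then stand; what a row does not reach is not made up. A row lasts 1/10 s, in which the tool goes at most 50 mm and 8.59 degrees, less where a joint would pass 70% of its speed; a pose out of reach is approached as far as the arm can. A call is refused whole if a number of a shift passes 0.05 or a number of a turn 0.15, either way. A call with a gripper value outside its range is refused whole. The fingers move at their own pace and stop on an object; "newtons" is the grip in N (left out, the last holds). Time passes only in rows, so rows that do not move let the fingers close. It gives the time, the measured TCP pose, the force, the opening and the grip force at its end, in the units of the state.
- manip.read_state(): the state, without advancing time (a new reading comes with each control period).
- camera(name): name is "side" or "top" or "wrist"; returns the picture (420x560x3 uint8, red, green, blue); there is no depth.
- get_calibration(name): a dict with "K" (3x3 intrinsics, pixels), "cam_to_world" (4x4, takes a point from camera to world coordinates). Camera axes: x right, y up, looking along -z (the intrinsics and any distortion apply to the point x, -y, -z); pixel columns grow to the right and rows downward; lengths in mm; the calibration is good to about 2 mm. A picture is of the moment at which its call begins: read the wrist's pose just before it. get_calibration takes no time and is no camera call; for the wrist camera it gives the pose at the moment of the call.
- manip.sign_off(): hands the job in; it is judged then, once.
The state is a dict: "clock": time; "joints": joint angles; "qd": joint speeds; "effort": joint torques, N m; "eef_pos": TCP position; "eef_rot": TCP orientation; "wrist_force": force on the tool from outside, world axes, zero at the start; "moment": the same for the moment, N m; "finger_gap": finger opening in mm; "finger_force": force on a finger pad.
Only numpy, scipy, OpenCV 4.12 (cv2) and the standard library are available. Lean on these libraries where they do the work, as an engineer would, in place of code of your own. Each camera call takes 0.05 s, during which the arm holds its last target. There are 200 camera calls.

### The job

Start the plating-check camera by pressing the keypad's white, yellow and green keys fully down, in that order and one at a time. Then take the steel dish by its arched handle, lift it straight up off its mat until the red dessert ball is level with the camera's lens, and up there give it a quarter turn (either way) so that the handle runs across the camera's view instead of towards the lens. Keep the dish level and the ball in its middle all the while without touching the ball, leave everything else where it stands, and finish with the gripper still holding the turned dish steady above its mat.

Things in the scene. Friction and masses are not known exactly. Their poses are not given: they have to be found in the camera images.
- station: fixed plating-check station, left or right of the robot: grey plate 260 x 170 x 8 mm, round black mat 140 mm across (top 10 mm above the table), small black camera on a post. Origin on the table under the mat's centre; x points from the mat to the camera (which looks along -x), z up. Camera body 30 x 62 x 46 mm, centred at x = 138 mm, top 163 mm above the table; barrel reaches to x = 113 mm
- lens (a point): middle of the camera's lens, 140 mm above the table and 113 mm from the middle of the mat
- view (a point): point straight above the middle of the mat at the height of the lens (140 mm above the table): the ball should be shown here
- dish: loose round steel dish on the mat, about 0.3 kg; origin mid-underside, z up, centre of mass on its middle axis. Rim 124 mm across, 34 mm high, dished inside; flat foot. Rigid arched handle: posts at x = +-61 mm, straight dark bar along x over the middle, 126 mm long, 12 mm wide (y), from 94 to 106 mm above the underside. At the start the bar points at the lens (dish x within 0.12 rad of station x)
- grip (a point): middle of the dish's handle bar, 100 mm above the dish's underside: the place to pinch it, across its 12 mm width, from straight above
- bowl_mid (a point): point of the dish on its middle axis, 30 mm above its underside: about where the ball's centre is when it lies in the middle
- ball_center (a point): centre of the dark red dessert ball, 36 mm in diameter, 35 g or so, lying loose in the dish; its top is about 48 mm above the dish's underside; it rolls off-centre if the dish is jerked or tilted
- keypad: grey keypad fixed to the table, 110 x 200 mm and 30 mm tall, a narrow dark display along its far side and three round keys in a row along its y axis, 62 mm apart; which colour is in which place varies. Origin on the table under its centre
- key_white_top (a point): middle of the top of the white key's cap (30 mm across), 48 mm above the table when not pressed; a push straight down moves it
- key_white (a joint): travel of the white spring key: 0 up, 0.006 m fully down, which takes 5 N; it springs back up when let go
- key_yellow_top (a point): middle of the top of the yellow key's cap (30 mm across), 48 mm above the table when not pressed; a push straight down moves it
- key_yellow (a joint): travel of the yellow spring key: 0 up, 0.006 m fully down, which takes 5 N; it springs back up when let go
- key_green_top (a point): middle of the top of the green key's cap (30 mm across), 48 mm above the table when not pressed; a push straight down moves it
- key_green (a joint): travel of the green spring key: 0 up, 0.006 m fully down, which takes 5 N; it springs back up when let go
- timer: small red kitchen timer, a flat box 30 x 50 x 22 mm, lying loose between or near the station and the keypad; origin under its centre. Not part of the job: leave it alone
- shaker: glass salt shaker with a steel cap, 40 mm across and 75 mm tall, loose; origin under its centre. Not part of the job: leave it alone
- cup: clear plastic cup, 84 mm across and 100 mm tall, loose; origin under its centre. Not part of the job: leave it alone
- squeezer: white squeeze bottle with a red cap, 56 mm across and 160 mm tall, loose; origin under its centre. Not part of the job: leave it alone
- spoon: steel spoon with a wooden handle, 200 mm long, lying flat, loose; its x axis runs along it, towards the spoon end. Not part of the job: leave it alone
- ball: the same dark red ball; this body frame rolls with the ball, so use its centre (point ball_center) instead
Mind the look-alikes: they are no part of the job. There is more than one size of the ball; the job needs the smaller.

How it is judged (in metres and radians):
On the way, in this order (a step that is already met when the one before it is completed fails the run):
1. the white key is pressed down, alone, while the dish still stands on its mat (value of joint key_white above 0.0042 m and value of joint each of key_yellow, key_green below 0.0015 m and z of dish in the frame of station below 0.02 m), for 0.05 s.
2. the yellow key is pressed down, alone, while the dish still stands on its mat (value of joint key_yellow above 0.0042 m and value of joint each of key_white, key_green below 0.0015 m and z of dish in the frame of station below 0.02 m), for 0.05 s.
3. the green key is pressed down, alone, while the dish still stands on its mat (value of joint key_green above 0.0042 m and value of joint each of key_white, key_yellow below 0.0015 m and z of dish in the frame of station below 0.02 m), for 0.05 s.
4. the dish is lifted off its mat by the gripper, above the mat, not yet turned (contact force between the fingers and dish above 1 N and angle between dish's own z axis and vertical below 0.15 rad and contact force between dish and station below 0.05 N and z of dish in the frame of station above 0.04 m and angle between the x axis of dish and the x axis of station, either way round below 0.4 rad and horizontal distance between bowl_mid and view below 0.05 m), for 0.1 s.
At the end, for the whole second after the job is handed in: The gripper holds the dish steady off the mat, level within 0.15 rad, the ball within 15 mm of its middle, the dish within 40 mm sideways and 30 mm in height of the point above the mat at lens height, its handle square to the camera's view within 0.25 rad, all keys up again (contact force between the fingers and dish above 1 N and angle between dish's own z axis and vertical below 0.15 rad and contact force between dish and station below 0.05 N and horizontal distance between bowl_mid and view below 0.04 m and z of bowl_mid in the frame of view between -0.03 and 0.03 m and angle between the x axis of dish and the y axis of station, either way round below 0.25 rad and horizontal distance between ball_center and bowl_mid below 0.015 m and height (world z) of ball_center above 0.1 m and linear speed of dish below 0.03 m/s and angular speed of dish below 0.3 rad/s and value of joint each of key_white, key_yellow, key_green below 0.0015 m); the arm keeps its last pose, push and grip.
It fails at once if two keys are down together (value of joint each of key_white, key_yellow above 0.003 m or value of joint each of key_white, key_green above 0.003 m or value of joint each of key_yellow, key_green above 0.003 m).
It fails at once if the ball rolls more than 28 mm from the dish's middle (horizontal distance between ball_center and bowl_mid above 0.028 m).
It fails at once if the dish is tipped by more than 0.3 rad (angle between dish's own z axis and vertical above 0.3 rad).
It fails at once if the gripper touches the ball (contact force between the fingers and ball above 0.3 N).
It fails at once if a bystander is pushed more than 30 mm from its place (distance of any of timer, shaker, cup, squeezer, spoon from where it was at the start of the episode above 0.03 m).
It also fails if it takes over 62 s, if anything falls off the work surface, if the arm or the gripper's body presses on something with over 40 N, if the wrist force passes 120 N, or if a joint passes its speed limit or range.

## Working session

There is one attempt and no reset: what is moved stays moved. The work goes in short steps, Python scripts to look and compute and a tool call to move; the robot and the scene stay as the last step left them, time stands still between calls to the robot, and variables do not carry over. Pictures are saved under pics/ and viewed, at most 10 in all, crops included, and the job is handed in when it is done.

Besides the shell and the picture viewer there is one more tool, called after "Request:" by a JSON object that holds its "op" and its "data". arm_command: Moves the arm, as the interface text tells. Its arguments: {"type":"object","properties":{"targets":{"type":"array"},"newtons":{"type":"number"}},"required":["targets"]}

```bash
mkdir -p pics; ls
cat > h.py <<'E'
import numpy as np, cv2
from cell import manip, camera, get_calibration
def ray(cal,u,v,z):
    K=np.array(cal["K"]);T=np.array(cal["cam_to_world"])
    d=np.linalg.inv(K)@[u,v,1]; d=T[:3,:3]@[d[0],-d[1],-d[2]]; o=T[:3,3]
    return o+d*(z-o[2])/d[2]
def proj(cal,p):
    K=np.array(cal["K"]);T=np.array(cal["cam_to_world"])
    c=T[:3,:3].T@(np.array(p)-T[:3,3]); q=K@[c[0],-c[1],-c[2]]; return q[:2]/q[2]
E
python3 - <<'E'
from h import *
for n in("top","side"):
    im=camera(n); cv2.imwrite(f"pics/{n}0.png",im[:,:,::-1]); c=get_calibration(n); print(n,c)
print(manip.read_state())
E
```

```text
pics
top {'K': array([[388.12179031,   0.        , 284.95148993],
       [  0.        , 388.12179031, 207.70101754],
       [  0.        ,   0.        ,   1.        ]]), 'cam_to_world': array([[ 2.72500511e-02,  9.97930428e-01, -5.82434225e-02,
         4.59273465e+02],
       [-9.99595857e-01,  2.67309297e-02, -9.67371278e-03,
        -2.05942258e+01],
       [-8.09679150e-03,  5.84834930e-02,  9.98255540e-01,
         1.15855782e+03],
       [ 0.00000000e+00,  0.00000000e+00,  0.00000000e+00,
         1.00000000e+00]])}
side {'K': array([[418.16872452,   0.        , 280.73150628],
       [  0.        , 418.16872452, 209.09551969],
       [  0.        ,   0.        ,   1.        ]]), 'cam_to_world': array([[-8.59158160e-01,  2.91030640e-01, -4.20890036e-01,
        -6.38269392e+00],
       [-5.11667127e-01, -4.77934537e-01,  7.13985525e-01,
         9.04265534e+02],
       [ 6.63377995e-03,  8.28782085e-01,  5.59532169e-01,
         8.08599160e+02],
       [ 0.00000000e+00,  0.00000000e+00,  0.00000000e+00,
         1.00000000e+00]])}
{'clock': 0.1, 'joints': array([-1.22765110e+00,  3.00407699e-01,  1.52150738e+00, -4.22307966e-06,
        1.32073511e+00, -6.65811259e-02]), 'qd': array([-0.00023476, -0.00169241, -0.00295252, -0.00014346,  0.00130999,
        0.00136916]), 'effort': array([ 4.05109429e-03, -5.32631207e+01, -3.53281975e+01,  7.10032973e-02,
        2.34478764e-02, -1.05652928e-04]), 'eef_pos': array([ 219.00832135, -504.20963267,  167.65231537]), 'eef_rot': array([-3.14053719e+00, -6.62785872e-05,  4.09727363e-01]), 'wrist_force': array([ 0.2174758 , -0.44631364,  0.21675401]), 'moment': array([ 0.00432099,  0.00359774, -0.01629369]), 'finger_force': 0.0, 'finger_gap': 94.02210798499263}
```

View pics/top0.png

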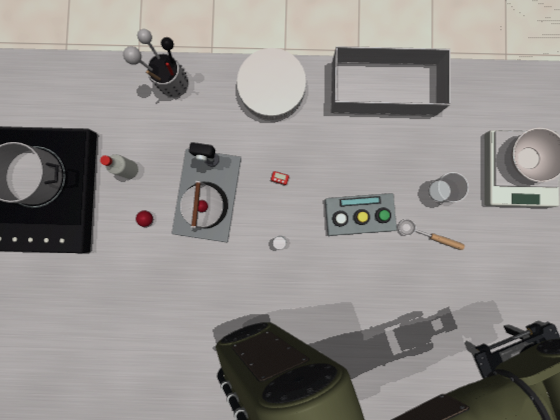

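View pics/side0.png

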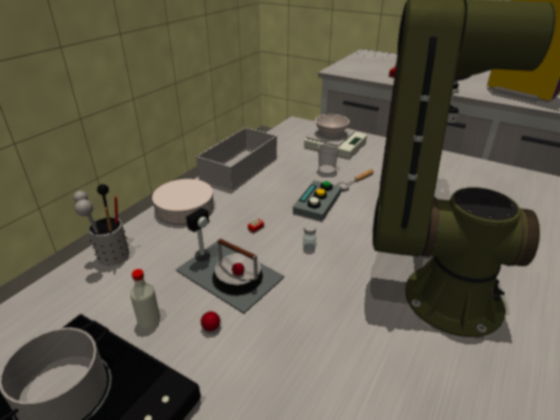

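The top view shows the keys at about white (341,218), yellow (363,217) and green (384,215). The dish is at (202,206) with its brown handle along (196,185)–(195,230), and the station camera is at (203,152). A second, larger ball stands outside the station at (144,218).

Run:
```python
from h import *
im=cv2.imread("pics/top0.png"); hsv=cv2.cvtColor(im,cv2.COLOR_BGR2HSV).astype(int); c=get_calibration("top")
H,S,V=hsv[...,0],hsv[...,1],hsv[...,2]
def blob(m,box,name,z):
    x0,y0,x1,y1=box; M=np.zeros(m.shape,np.uint8); M[y0:y1,x0:x1]=m[y0:y1,x0:x1]
    n,l,st,ce=cv2.connectedComponentsWithStats(M); k=1+np.argmax(st[1:,4]); 
    r=cv2.minAreaRect(cv2.findContours((l==k).astype(np.uint8),0,2)[0][0])
    print(name,st[k],ce[k].round(1),ray(c,*ce[k],z).round(1)); 
    return cv2.boxPoints(r)
kb=(325,195,400,240)
blob((V>190)&(S<40),kb,"white",48);blob((H>18)&(H<35)&(S>120),kb,"yellow",48);blob((H>45)&(H<85)&(S>100),kb,"green",48)
sb=(170,140,245,245)
b=blob((H>3)&(H<15)&(S>80)&(V<200)&(V>60),sb,"bar",116); e=[(b[i]+b[(i+1)%4])/2 for i in range(4)]
print([ray(c,*p,116).round(1) for p in e])
blob(((H<4)|(H>170))&(S>150),sb,"ball",43)
b=blob((abs(V-im[230,215].max())<25)&(S<60),sb,"plate",8); 
print(im[230,215],hsv[230,215]); P=[ray(c,*p,8) for p in b];print(np.round(P,1),np.mean(P,0))
cr=cv2.resize(im[135:250,165:410],None,fx=3.2,fy=3.2,interpolation=cv2.INTER_CUBIC);cv2.imwrite("pics/crop.png",cr)
```

```text
white [337 214   8   9  60] [340.5 218. ] [ 498.8 -169.4   48. ]
yellow [357 212  11  10  95] [362.1 216.5] [ 504.9 -231.    48. ]
green [379 210  11  11  95] [383.9 214.8] [ 511.2 -293.    48. ]
bar [192 183   8  43 173] [195.6 204.2] [523.2 230.6 116. ]
[array([524. , 235.9, 116. ]), array([581. , 226.5, 116. ]), array([523.1, 224.6, 116. ]), array([466.5, 233.9, 116. ])]
ball [198 201  10  11  86] [202.  205.9] [523.3 229.7  43. ]
plate [ 171  142   71  101 2718] [207.6 195.5] [556.5 222.1   8. ]
[126 125 123] [100   6 126]
[[440.  327.6   8. ]
 [720.2 293.3   8. ]
 [695.6 119.6   8. ]
 [416.4 156.2   8. ]] [568.03503625 224.16452769   8.        ]
```

View pics/crop.png

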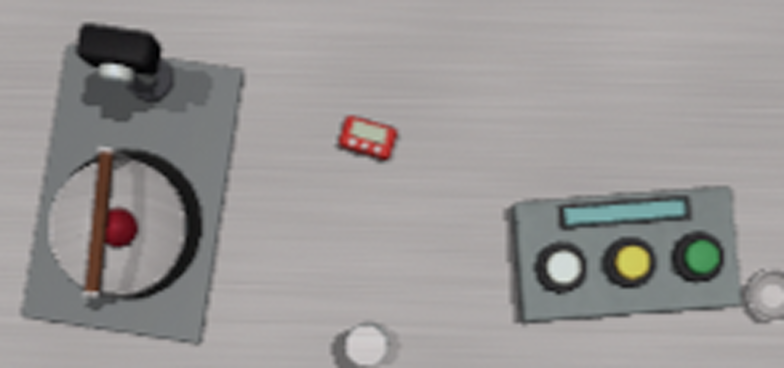

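White, yellow and green keys came out 62 mm apart, and the bar and ball both centre near (523,230). I'll move over the white key with the hand shut.

Request:
{"op": "arm_command", "data": {"targets": [{"hand":-1,"x":0,"y":0,"z":0,"yaw":0.137},{"hand":-1,"x":0,"y":0,"z":0,"yaw":0.137},{"hand":-1,"x":0,"y":0,"z":0,"yaw":0.136},{"hand":-1,"x":0.04,"y":-0.04,"z":0,"yaw":0},{"hand":-1,"x":0.04,"y":-0.04,"z":0,"yaw":0},{"hand":-1,"x":0.04,"y":-0.04,"z":0,"yaw":0},{"hand":-1,"x":0.04,"y":-0.04,"z":0,"yaw":0},{"hand":-1,"x":0.04,"y":-0.04,"z":0,"yaw":0},{"hand":-1,"x":0.04,"y":-0.04,"z":0,"yaw":0},{"hand":-1,"x":0,"y":0,"z":0,"yaw":0}], "newtons": 20}}

```text
clock: 1.1
eef_pos: [434.2, -288.5, 167.9]
eef_rot: [-3.141, -0.0, 0.005]
wrist_force: [-0.5, -0.7, -0.3]
finger_gap: 17.6
finger_force: 0.0
```

Run:
```python
from h import *
c=get_calibration("top")
P=[ray(c,165+u/3.2,135+v/3.2,8) for u,v in((67,45),(243,68),(200,342),(22,317))]
m=(P[0]+P[1])/2; n=(P[2]+P[3])/2; x=(m-n)/np.linalg.norm(m-n)
print(np.round(P,1),"yaw",np.arctan2(x[1],x[0]),"len",np.linalg.norm(m-n),"mid",(m+n)/2)
# mat from black-left edge / lens
print(manip.read_state()["eef_pos"],manip.read_state()["eef_rot"])
```

```text
[[694.7 292.5   8. ]
 [677.2 126.6   8. ]
 [420.6 157.7   8. ]
 [439.2 323.6   8. ]] yaw -0.1207181270906673 len 257.9495084999547 mid [557.93492413 225.08809128   8.        ]
[ 434.18482656 -288.49713296  167.87254819] [-3.14073848e+00 -7.50479195e-05  5.17099898e-03]
```

Request:
{"op": "arm_command", "data": {"targets": [{"hand":-1,"x":0.02,"y":-0.035,"z":0,"yaw":0},{"hand":-1,"x":0.02,"y":-0.03,"z":0,"yaw":0},{"hand":-1,"x":0,"y":-0.03,"z":0,"yaw":0},{"hand":-1,"x":0,"y":0,"z":0.03,"yaw":0},{"hand":-1,"x":0,"y":0,"z":0.03,"yaw":0},{"hand":-1,"x":0,"y":0,"z":0.03,"yaw":0},{"hand":-1,"x":0,"y":0,"z":0.01,"yaw":0},{"hand":-1,"x":0,"y":0,"z":0,"yaw":0},{"hand":-1,"x":0,"y":0,"z":0,"yaw":0}]}}

```text
clock: 2.0
eef_pos: [471.8, -197.9, 69.3]
eef_rot: [3.141, -0.001, -0.0]
wrist_force: [-0.3, 0.6, -0.0]
finger_gap: 0.2
finger_force: 0.0
```

Run:
```python
from h import *
for n in("side","wrist"):
    cv2.imwrite(f"pics/{n}1.png",camera(n)[:,:,::-1])
s=manip.read_state();print(s["eef_pos"],s["eef_rot"])
a=cv2.imread("pics/side1.png")[150:250,260:400];b=cv2.imread("pics/wrist1.png")
cv2.imwrite("pics/m1.png",np.hstack([cv2.resize(a,(440,314)),cv2.resize(b,(360,314))]))
```

```text
[ 471.95618724 -197.87641886   69.55647608] [ 3.14059376e+00 -1.90863795e-03 -3.57413058e-04]
```

View pics/m1.png

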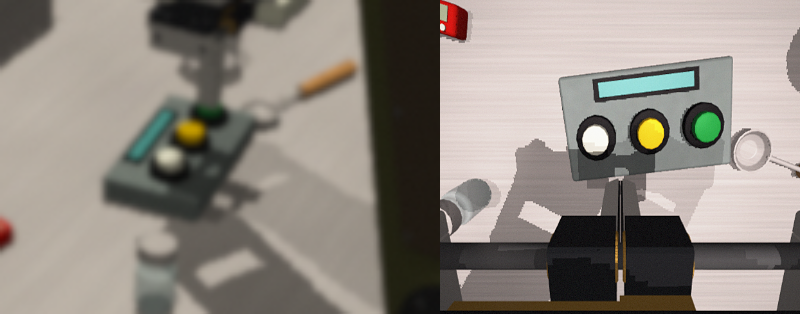

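The fingertips are in front of the keypad, between white and yellow, and short of the keys. The closed hand needs (+27,+29) mm, then down.

Request:
{"op": "arm_command", "data": {"targets": [{"hand":-1,"x":0.014,"y":-0.015,"z":0,"yaw":0},{"hand":-1,"x":0.013,"y":-0.014,"z":0,"yaw":0},{"hand":-1,"x":0,"y":0,"z":0,"yaw":0},{"hand":-1,"x":0,"y":0,"z":0.01,"yaw":0},{"hand":-1,"x":0,"y":0,"z":0.01,"yaw":0},{"hand":-1,"x":0,"y":0,"z":0.004,"yaw":0},{"hand":-1,"x":0,"y":0,"z":0.003,"yaw":0},{"hand":-1,"x":0,"y":0,"z":0,"yaw":0},{"hand":-1,"x":0,"y":0,"z":0,"yaw":0}]}}

```text
clock: 3.0
eef_pos: [498.4, -168.5, 41.3]
eef_rot: [3.142, -0.0, -0.0]
wrist_force: [-0.3, 0.1, -0.1]
finger_gap: 0.5
finger_force: 0.0
```

Run:
```python
from h import *
s=manip.read_state();print(s["eef_pos"],s["wrist_force"],s["moment"])
for n in("side","wrist"):
    cv2.imwrite(f"pics/{n}2.png",camera(n)[:,:,::-1])
s=manip.read_state();print(s["eef_pos"],s["wrist_force"])
a=cv2.imread("pics/side2.png")[150:250,260:400];b=cv2.imread("pics/wrist2.png")
cv2.imwrite("pics/m2.png",np.hstack([cv2.resize(a,(440,314)),cv2.resize(b,(360,314))]))
```

```text
[ 498.37816801 -168.52126816   41.27562869] [-0.3123127  0.0596346 -0.11564  ] [ 0.03856413 -0.00807569  0.00419066]
[ 498.45464537 -168.49304697   41.42329504] [ 0.23912838 -0.1167693  -0.91752504]
```

View pics/m2.png

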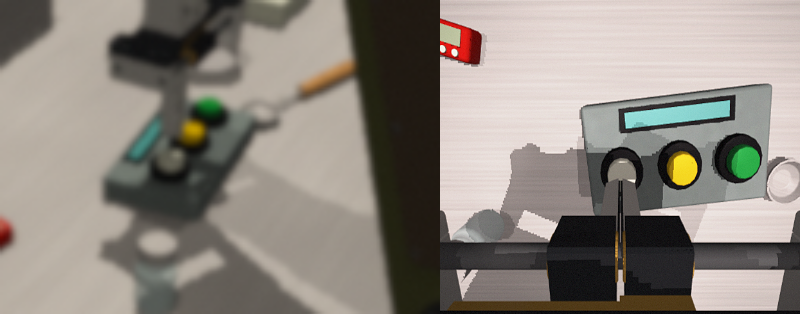

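The tip covers the white key in both views, but no force registers. I'll check the key height and place from the wrist calibration.

Run:
```python
from h import *
cw=get_calibration("wrist"); cs=get_calibration("side"); ct=get_calibration("top")
def cen(f,lo,hi,box):
    im=cv2.imread(f);h=cv2.cvtColor(im,cv2.COLOR_BGR2HSV);m=cv2.inRange(h,lo,hi);x0,y0,x1,y1=box
    M=np.zeros_like(m);M[y0:y1,x0:x1]=m[y0:y1,x0:x1];n,l,st,ce=cv2.connectedComponentsWithStats(M);return ce[1+np.argmax(st[1:,4])]
T=(325,195,400,240);S=(290,170,350,220);W=(200,100,560,300)
for nm,lo,hi in(("yellow",(18,120,60),(35,255,255)),("green",(45,100,40),(85,255,255))):
    w,s,t=cen("pics/wrist2.png",lo,hi,W),cen("pics/side2.png",lo,hi,S),cen("pics/top0.png",lo,hi,T)
    print(nm,*[(z,ray(cw,*w,z).round(1)[:2],ray(cs,*s,z).round(1)[:2],ray(ct,*t,z).round(1)[:2]) for z in(38,48)])
print(proj(cw,[498.4,-168.5,41.3]),proj(cw,[498.4,-168.5,48]))
```

```text
yellow (38, array([ 504.3, -235.1]), array([ 508.8, -247.3]), array([ 505.3, -232.9])) (48, array([ 507.4, -232.1]), array([ 502.1, -232.3]), array([ 504.9, -231. ]))
green (38, array([ 510.9, -298.9]), array([ 515.5, -303.6]), array([ 511.7, -295.4])) (48, array([ 513.8, -293. ]), array([ 508.7, -287.9]), array([ 511.2, -293. ]))
[278.65073537 234.58048459] [278.6009295  237.94809037]
```

Request:
{"op": "arm_command", "data": {"targets": [{"hand":-1,"x":0,"y":0,"z":0.002,"yaw":0},{"hand":-1,"x":0,"y":0,"z":0.0,"yaw":0},{"hand":-1,"x":0,"y":0,"z":0,"yaw":0}]}}

```text
clock: 3.4
eef_pos: [498.3, -168.4, 39.1]
eef_rot: [3.142, 0.0, -0.0]
wrist_force: [0.3, -0.6, -0.5]
finger_gap: 0.4
finger_force: 0.0
```

Run:
```python
from h import *
im=camera("wrist")[:,:,::-1]; cv2.imwrite("pics/w3.png",im)
s=manip.read_state();print(s["eef_pos"],s["wrist_force"])
cv2.imwrite("pics/m3.png",cv2.resize(im[120:300,200:520],None,fx=2.5,fy=2.5,interpolation=cv2.INTER_CUBIC))
```

```text
[ 498.33004924 -168.35805183   39.15991219] [0.39885224 0.66305391 0.05771131]
```

View pics/m3.png

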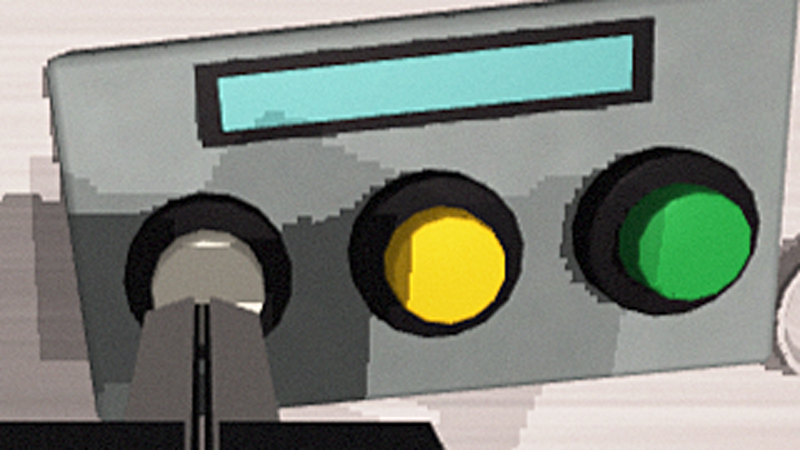

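The fingertips end near (200,300) in the crop, with the white cap still visible above them. I'll triangulate the real tip from the two views.

Run:
```python
from h import *
cw=get_calibration("wrist"); cs=get_calibration("side")
p=[498.4,-168.5,41.3]
print("side proj tcp",proj(cs,p),"side proj key48",proj(cs,[498.8,-169.4,48]))
for x in(490.4,498.4,506.4):
  for z in(41,50,60): print(x,z,proj(cw,[x,-168.4,z]).round(1),proj(cs,[x,-168.4,z]).round(1))
print(np.array(cw["cam_to_world"]).round(2))
a=cv2.imread("pics/side2.png")[170:240,280:360]
cv2.imwrite("pics/m4.png",cv2.resize(a,None,fx=8,fy=8,interpolation=cv2.INTER_CUBIC))
```

```text
side proj tcp [313.44312805 202.05681664] side proj key48 [313.55954985 200.22646557]
490.4 41 [278.7 246.6] [315.5 202.8]
490.4 50 [278.6 251.6] [315.7 200.6]
490.4 60 [278.5 257.7] [315.9 198. ]
498.4 41 [278.7 235.4] [313.4 202.1]
498.4 50 [278.6 240. ] [313.6 199.9]
498.4 60 [278.5 245.6] [313.7 197.4]
506.4 41 [278.6 224. ] [311.3 201.5]
506.4 50 [278.6 228.2] [311.4 199.2]
506.4 60 [278.5 233.3] [311.6 196.7]
[[-0.0000e+00  9.7000e-01  2.6000e-01  5.7340e+02]
 [-1.0000e+00 -0.0000e+00 -0.0000e+00 -1.6961e+02]
 [-0.0000e+00 -2.6000e-01  9.7000e-01  2.5421e+02]
 [ 0.0000e+00  0.0000e+00  0.0000e+00  1.0000e+00]]
```

View pics/m4.png

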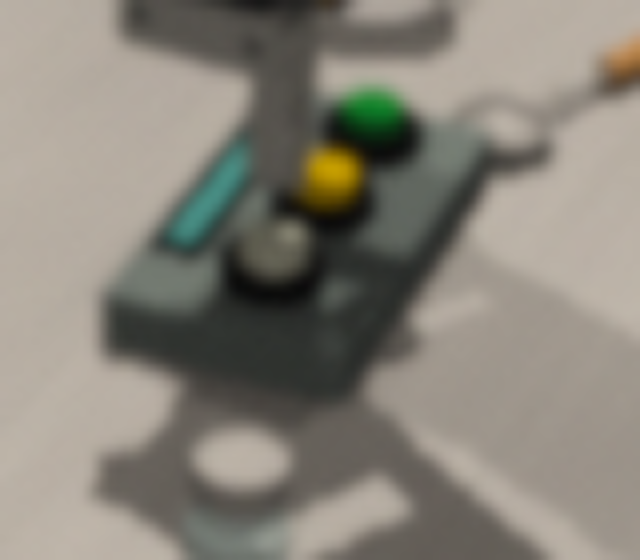

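Both views agree that the shut fingertips are about 34 mm above the reported TCP, since the tip sits at (315,193) in the side image instead of (313,202). White isn't pressed yet. I'll go down until I feel contact.

Request:
{"op": "arm_command", "data": {"targets": [{"hand":-1,"x":0,"y":0,"z":0.008,"yaw":0},{"hand":-1,"x":0,"y":0,"z":0.008,"yaw":0},{"hand":-1,"x":0,"y":0,"z":0,"yaw":0},{"hand":-1,"x":0,"y":0,"z":0,"yaw":0}]}}

```text
clock: 3.85
eef_pos: [498.1, -168.3, 22.8]
eef_rot: [-3.141, 0.001, -0.0]
wrist_force: [-0.7, 0.9, 0.3]
finger_gap: 0.3
finger_force: 0.0
```

Request:
{"op": "arm_command", "data": {"targets": [{"hand":-1,"x":0,"y":0,"z":0.004,"yaw":0},{"hand":-1,"x":0,"y":0,"z":0,"yaw":0},{"hand":-1,"x":0,"y":0,"z":0,"yaw":0}]}}

```text
clock: 4.15
eef_pos: [498.3, -168.4, 19.1]
eef_rot: [-3.142, 0.0, -0.0]
wrist_force: [-0.2, 0.2, 0.2]
finger_gap: 0.2
finger_force: 0.0
```

Request:
{"op": "arm_command", "data": {"targets": [{"hand":-1,"x":0,"y":0,"z":0.003,"yaw":0},{"hand":-1,"x":0,"y":0,"z":0,"yaw":0},{"hand":-1,"x":0,"y":0,"z":0,"yaw":0}]}}

```text
clock: 4.45
eef_pos: [498.3, -168.3, 16.1]
eef_rot: [-3.142, 0.0, -0.0]
wrist_force: [0.4, 0.3, 0.3]
finger_gap: 0.5
finger_force: 0.0
```

Request:
{"op": "arm_command", "data": {"targets": [{"hand":-1,"x":0,"y":0,"z":0.003,"yaw":0},{"hand":-1,"x":0,"y":0,"z":0,"yaw":0},{"hand":-1,"x":0,"y":0,"z":0,"yaw":0}]}}

```text
clock: 4.75
eef_pos: [498.5, -168.4, 13.3]
eef_rot: [3.141, -0.0, -0.0]
wrist_force: [0.6, -1.1, 3.1]
finger_gap: 0.2
finger_force: 1.1
```

Request:
{"op": "arm_command", "data": {"targets": [{"hand":-1,"x":0,"y":0,"z":0.003,"yaw":0},{"hand":-1,"x":0,"y":0,"z":0,"yaw":0},{"hand":-1,"x":0,"y":0,"z":0,"yaw":0}]}}

```text
clock: 5.05
eef_pos: [498.5, -168.4, 10.3]
eef_rot: [3.141, -0.0, -0.0]
wrist_force: [-0.9, 0.1, 4.4]
finger_gap: 0.4
finger_force: 2.0
```

Request:
{"op": "arm_command", "data": {"targets": [{"hand":-1,"x":0,"y":0,"z":0.002,"yaw":0},{"hand":-1,"x":0,"y":0,"z":0,"yaw":0},{"hand":-1,"x":0,"y":0,"z":0,"yaw":0}]}}

```text
clock: 5.35
eef_pos: [498.6, -168.5, 8.8]
eef_rot: [3.141, -0.001, -0.0]
wrist_force: [-2.1, 0.5, 12.5]
finger_gap: 0.8
finger_force: 6.2
```

White is fully down: contact came at z≈14.5 and the stop at 8.8 with 12 N. Yellow is next.

Request:
{"op": "arm_command", "data": {"targets": [{"hand":-1,"x":0,"y":0,"z":-0.01,"yaw":0},{"hand":-1,"x":0,"y":0,"z":-0.01,"yaw":0},{"hand":-1,"x":0,"y":0,"z":0,"yaw":0},{"hand":-1,"x":0.003,"y":0.021,"z":0,"yaw":0},{"hand":-1,"x":0.003,"y":0.021,"z":0,"yaw":0},{"hand":-1,"x":0,"y":0.02,"z":0,"yaw":0},{"hand":-1,"x":0,"y":0,"z":0,"yaw":0},{"hand":-1,"x":0,"y":0,"z":0,"yaw":0}]}}

```text
clock: 6.15
eef_pos: [503.9, -230.0, 27.7]
eef_rot: [-3.141, 0.001, -0.001]
wrist_force: [0.1, 0.7, 0.5]
finger_gap: 0.5
finger_force: 0.0
```

Request:
{"op": "arm_command", "data": {"targets": [{"hand":-1,"x":0,"y":0,"z":0.007,"yaw":0},{"hand":-1,"x":0,"y":0,"z":0.007,"yaw":0},{"hand":-1,"x":0,"y":0,"z":0.003,"yaw":0},{"hand":-1,"x":0,"y":0,"z":0.003,"yaw":0},{"hand":-1,"x":0,"y":0,"z":0,"yaw":0},{"hand":-1,"x":0,"y":0,"z":0,"yaw":0}]}}

```text
clock: 6.75
eef_pos: [504.4, -229.7, 8.8]
eef_rot: [-3.141, 0.0, 0.0]
wrist_force: [-3.7, 6.9, 12.3]
finger_gap: 0.4
finger_force: 6.4
```

Yellow is fully down. Green is next.

Request:
{"op": "arm_command", "data": {"targets": [{"hand":-1,"x":0,"y":0,"z":-0.01,"yaw":0},{"hand":-1,"x":0,"y":0,"z":-0.01,"yaw":0},{"hand":-1,"x":0,"y":0,"z":0,"yaw":0},{"hand":-1,"x":0.003,"y":0.021,"z":0,"yaw":0},{"hand":-1,"x":0.003,"y":0.021,"z":0,"yaw":0},{"hand":-1,"x":0,"y":0.021,"z":0,"yaw":0},{"hand":-1,"x":0,"y":0,"z":0,"yaw":0},{"hand":-1,"x":0,"y":0,"z":0,"yaw":0}]}}

```text
clock: 7.55
eef_pos: [510.0, -293.2, 27.7]
eef_rot: [-3.141, 0.001, -0.001]
wrist_force: [0.8, 0.4, -0.2]
finger_gap: 0.6
finger_force: 0.0
```

Request:
{"op": "arm_command", "data": {"targets": [{"hand":-1,"x":0,"y":0,"z":0.007,"yaw":0},{"hand":-1,"x":0,"y":0,"z":0.007,"yaw":0},{"hand":-1,"x":0,"y":0,"z":0.003,"yaw":0},{"hand":-1,"x":0,"y":0,"z":0.003,"yaw":0},{"hand":-1,"x":0,"y":0,"z":0,"yaw":0},{"hand":-1,"x":0,"y":0,"z":0,"yaw":0}]}}

```text
clock: 8.15
eef_pos: [510.4, -292.7, 8.8]
eef_rot: [-3.141, 0.0, 0.0]
wrist_force: [-4.2, 6.2, 11.9]
finger_gap: 0.6
finger_force: 5.9
```

All three keys have been pressed. I'll rise and travel to the dish with the hand opening.

Request:
{"op": "arm_command", "data": {"targets": [{"hand":-1,"x":0,"y":0,"z":-0.02,"yaw":0},{"hand":-1,"x":0,"y":0,"z":-0.035,"yaw":0},{"hand":-1,"x":0,"y":0,"z":-0.035,"yaw":0},{"hand":-1,"x":0,"y":0,"z":-0.035,"yaw":0},{"hand":-1,"x":0,"y":0,"z":-0.035,"yaw":0},{"hand":0,"x":0,"y":-0.035,"z":-0.035,"yaw":0},{"hand":0,"x":0,"y":-0.035,"z":0,"yaw":0},{"hand":0,"x":0,"y":-0.035,"z":0,"yaw":0},{"hand":0,"x":0,"y":-0.035,"z":0,"yaw":0},{"hand":0,"x":0,"y":-0.035,"z":0,"yaw":0}]}}

```text
clock: 9.15
eef_pos: [510.0, -116.9, 203.0]
eef_rot: [3.142, 0.0, -0.0]
wrist_force: [-0.3, 0.5, -0.6]
finger_gap: 37.5
finger_force: 0.0
```

Request:
{"op": "arm_command", "data": {"targets": [{"hand":0,"x":0,"y":-0.035,"z":0,"yaw":0},{"hand":0,"x":0,"y":-0.035,"z":0,"yaw":0},{"hand":0,"x":0,"y":-0.035,"z":0,"yaw":0},{"hand":0,"x":0,"y":-0.035,"z":0,"yaw":0},{"hand":0,"x":0,"y":-0.035,"z":0,"yaw":0},{"hand":0,"x":0,"y":-0.035,"z":0,"yaw":0},{"hand":0,"x":0,"y":-0.035,"z":0,"yaw":0},{"hand":0,"x":0,"y":-0.035,"z":0,"yaw":0.065},{"hand":0,"x":0,"y":0,"z":0,"yaw":0},{"hand":0,"x":0,"y":0,"z":0,"yaw":0}]}}

```text
clock: 10.15
eef_pos: [510.1, 162.0, 202.8]
eef_rot: [3.141, 0.001, -0.063]
wrist_force: [0.2, -0.2, 0.1]
finger_gap: 47.2
finger_force: 0.0
```

Request:
{"op": "arm_command", "data": {"targets": [{"hand":0,"x":0.003,"y":-0.023,"z":0,"yaw":0},{"hand":0,"x":0.003,"y":-0.023,"z":0,"yaw":0},{"hand":0,"x":0.003,"y":-0.023,"z":0,"yaw":0},{"hand":0,"x":0,"y":0,"z":0,"yaw":0},{"hand":0,"x":0,"y":0,"z":0,"yaw":0},{"hand":0,"x":0,"y":0,"z":0,"yaw":0}]}}

```text
clock: 10.75
eef_pos: [523.9, 228.6, 203.2]
eef_rot: [3.141, -0.0, -0.066]
wrist_force: [-0.5, -0.3, -0.1]
finger_gap: 47.0
finger_force: 0.0
```

Run:
```python
from h import *
cw=get_calibration("wrist");w=camera("wrist")[:,:,::-1];s=camera("side")[:,:,::-1];cs=get_calibration("side")
cv2.imwrite("pics/w5.png",w);cv2.imwrite("pics/s5.png",s)
st=manip.read_state();print(st["eef_pos"],st["eef_rot"],st["finger_gap"])
h=cv2.cvtColor(np.ascontiguousarray(w),cv2.COLOR_BGR2HSV)
m=cv2.inRange(h,(3,70,40),(16,255,220));n,l,q,ce=cv2.connectedComponentsWithStats(m)
for k in 1+np.argsort(-q[1:,4])[:3]:
    b=cv2.boxPoints(cv2.minAreaRect(cv2.findContours((l==k).astype(np.uint8),0,2)[0][0]))
    print(q[k],ce[k].round(1),[ray(cw,*p,116).round(1)[:2] for p in b])
# 30 mm calibration: where would tip be in the images
p=st["eef_pos"];print("side tcp",proj(cs,p).round(),"tcp+34",proj(cs,p+[0,0,34]).round())
u,v=proj(cs,p).astype(int);cr=s[max(0,v-90):v+110,max(0,u-100):u+100]
cv2.imwrite("pics/m5.png",np.hstack([cv2.resize(w,(400,300)),cv2.resize(cr,(300,300),interpolation=cv2.INTER_CUBIC)]));print(u,v,cr.shape)
```

```text
[523.96885453 228.86001575 203.31420698] [ 3.14156448e+00 -2.11613131e-04 -6.62786890e-02] 46.75586492566125
[ 270  136   14  125 1524] [276.8 197.3] [array([585.5, 232.5]), array([584.8, 221.1]), array([467.4, 228.7]), array([468.2, 241.3])]
[475  80  12   3  12] [480.5  81.1] [array([619.8,  56.4]), array([620.4,  56.3]), array([618.1,  46.9]), array([617.5,  47. ])]
[170 344   2  10  11] [170.8 348.2] [array([381. , 352.3]), array([381. , 351.2]), array([370.1, 352.9]), array([370.2, 353.9])]
side tcp [235. 219.] tcp+34 [234. 208.]
235 218 (200, 200, 3)
```

View pics/m5.png

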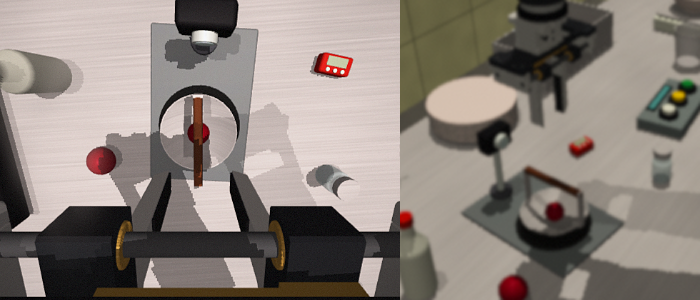

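The wrist view shows the bar centred at about (525,231) with yaw -0.065. The side view again puts the tips about 34–38 mm above the reported TCP, so TCP z≈57 puts the pads around the bar.

Request:
{"op": "arm_command", "data": {"targets": [{"hand":0,"x":0.001,"y":-0.002,"z":0.025,"yaw":0},{"hand":0,"x":0,"y":0,"z":0.025,"yaw":0},{"hand":0,"x":0,"y":0,"z":0.025,"yaw":0},{"hand":0,"x":0,"y":0,"z":0.025,"yaw":0},{"hand":0,"x":0,"y":0,"z":0.02,"yaw":0},{"hand":-0.2,"x":0,"y":0,"z":0.015,"yaw":0},{"hand":-0.4,"x":0,"y":0,"z":0.01,"yaw":0},{"hand":-0.5,"x":0,"y":0,"z":0,"yaw":0},{"hand":-0.6,"x":0,"y":0,"z":0,"yaw":0},{"hand":-0.6,"x":0,"y":0,"z":0,"yaw":0}]}}

```text
clock: 11.85
eef_pos: [525.5, 231.9, 59.1]
eef_rot: [-3.141, -0.001, -0.065]
wrist_force: [0.6, -1.1, 1.1]
finger_gap: 19.2
finger_force: 0.0
```

Run:
```python
from h import *
w=camera("wrist")[:,:,::-1];s=camera("side")[:,:,::-1]
st=manip.read_state();print(st["eef_pos"],st["eef_rot"],st["finger_gap"],st["wrist_force"])
cr=s[200:320,170:310]
cv2.imwrite("pics/m6.png",np.hstack([cv2.resize(w,(400,300)),cv2.resize(cr,(350,300),interpolation=cv2.INTER_CUBIC)]))
```

```text
[525.3497794  231.9256299   58.91953564] [-3.14105487e+00 -1.10847046e-03 -6.52297896e-02] 18.996038329969267 [-0.1805796   0.50142072  0.18861079]
```

View pics/m6.png

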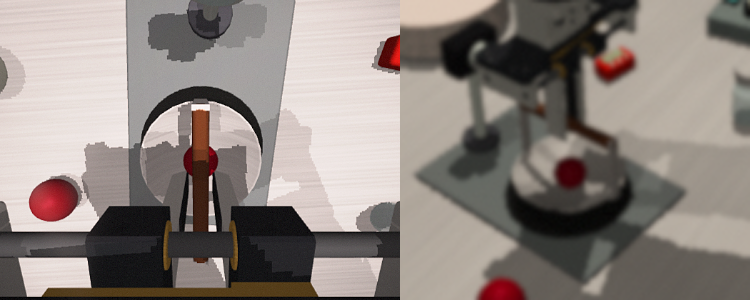

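The fingers straddle the bar at its middle, with the tips clear of the ball. I'll close gently and then lift smoothly.

Request:
{"op": "arm_command", "data": {"targets": [{"hand":-0.65,"x":0,"y":0,"z":0,"yaw":0},{"hand":-0.68,"x":0,"y":0,"z":0,"yaw":0},{"hand":-0.71,"x":0,"y":0,"z":0,"yaw":0},{"hand":-0.74,"x":0,"y":0,"z":0,"yaw":0},{"hand":-0.77,"x":0,"y":0,"z":0,"yaw":0},{"hand":-0.82,"x":0,"y":0,"z":0,"yaw":0},{"hand":-0.9,"x":0,"y":0,"z":0,"yaw":0},{"hand":-1,"x":0,"y":0,"z":0,"yaw":0},{"hand":-1,"x":0,"y":0,"z":0,"yaw":0},{"hand":-1,"x":0,"y":0,"z":0,"yaw":0}], "newtons": 25}}

```text
clock: 12.95
eef_pos: [525.0, 231.8, 58.2]
eef_rot: [3.142, 0.0, -0.065]
wrist_force: [0.0, 0.3, 0.9]
finger_gap: 11.5
finger_force: 25.0
```

Request:
{"op": "arm_command", "data": {"targets": [{"hand":-1,"x":0,"y":0,"z":-0.001,"yaw":0},{"hand":-1,"x":0,"y":0,"z":-0.002,"yaw":0},{"hand":-1,"x":0,"y":0,"z":-0.003,"yaw":0},{"hand":-1,"x":0,"y":0,"z":-0.004,"yaw":0},{"hand":-1,"x":0,"y":0,"z":-0.004,"yaw":0},{"hand":-1,"x":0,"y":0,"z":-0.004,"yaw":0},{"hand":-1,"x":0,"y":0,"z":-0.004,"yaw":0},{"hand":-1,"x":0,"y":0,"z":-0.003,"yaw":0},{"hand":-1,"x":0,"y":0,"z":-0.002,"yaw":0},{"hand":-1,"x":0,"y":0,"z":-0.001,"yaw":0}]}}

```text
clock: 13.95
eef_pos: [525.1, 231.8, 86.4]
eef_rot: [-3.141, -0.0, -0.065]
wrist_force: [-0.6, -0.1, -2.7]
finger_gap: 11.8
finger_force: 25.0
```

```bash
cat > chk.py <<'E'
from h import *
import sys
w=camera("wrist")[:,:,::-1];s=camera("side")[:,:,::-1]
cv2.imwrite(f"pics/w{sys.argv[1]}.png",w);cv2.imwrite(f"pics/s{sys.argv[1]}.png",s)
st=manip.read_state();print(st["eef_pos"].round(1),st["eef_rot"].round(3),st["finger_gap"],st["finger_force"],st["wrist_force"].round(1))
# ball seen in side & wrist (red blobs), and expected if at bar middle axis
lift=st["eef_pos"][2]-59; p=np.array([*st["eef_pos"][:2],40+lift])
for n,im in(("wrist",w),("side",s)):
    c=get_calibration(n);h=cv2.cvtColor(np.ascontiguousarray(im),cv2.COLOR_BGR2HSV)
    m=cv2.inRange(h,(0,150,40),(4,255,255))|cv2.inRange(h,(168,150,40),(180,255,255))
    k,l,q,ce=cv2.connectedComponentsWithStats(m);e=proj(c,p);print(n,"exp",e.round(1))
    for i in range(1,k):
        if q[i,4]>25 and np.hypot(*(ce[i]-e))<60: print("  ",q[i],ce[i].round(1),(ray(c,*ce[i],p[2])-p)[:2].round(1))
E
python3 chk.py 7
```

```text
[525.  231.8  86.2] [ 3.142 -0.    -0.065] 11.452572401201307 24.999393224716187 [-0.9 -0.1 -2.5]
wrist exp [278.8 226.1]
   [257 205  13  36 342] [263.3 223.7] [ 2.6 11.2]
   [291 205  14  37 337] [297.3 224.3] [  0.5 -13.5]
side exp [236.9 260.8]
   [248 221  15  11  83] [255.4 226.5] [  43.5 -154.5]
   [232 256  11  11  99] [237.2 261.1] [-1.4  0.4]
```

The dish is lifted 28 mm, carrying 3 N, and the ball is within about 3 mm of the middle. I'll lift the remaining 72 mm.

Request:
{"op": "arm_command", "data": {"targets": [{"hand":-1,"x":0,"y":0,"z":-0.001,"yaw":0},{"hand":-1,"x":0,"y":0,"z":-0.002,"yaw":0},{"hand":-1,"x":0,"y":0,"z":-0.003,"yaw":0},{"hand":-1,"x":0,"y":0,"z":-0.004,"yaw":0},{"hand":-1,"x":0,"y":0,"z":-0.005,"yaw":0},{"hand":-1,"x":0,"y":0,"z":-0.005,"yaw":0},{"hand":-1,"x":0,"y":0,"z":-0.005,"yaw":0},{"hand":-1,"x":0,"y":0,"z":-0.005,"yaw":0},{"hand":-1,"x":0,"y":0,"z":-0.005,"yaw":0},{"hand":-1,"x":0,"y":0,"z":-0.005,"yaw":0}]}}

```text
clock: 15.05
eef_pos: [525.0, 231.8, 126.6]
eef_rot: [-3.142, 0.0, -0.065]
wrist_force: [0.3, 0.1, -2.7]
finger_gap: 11.5
finger_force: 25.0
```

Request:
{"op": "arm_command", "data": {"targets": [{"hand":-1,"x":0,"y":0,"z":-0.005,"yaw":0},{"hand":-1,"x":0,"y":0,"z":-0.005,"yaw":0},{"hand":-1,"x":0,"y":0,"z":-0.005,"yaw":0},{"hand":-1,"x":0,"y":0,"z":-0.005,"yaw":0},{"hand":-1,"x":0,"y":0,"z":-0.005,"yaw":0},{"hand":-1,"x":0,"y":0,"z":-0.003,"yaw":0},{"hand":-1,"x":0,"y":0,"z":-0.002,"yaw":0},{"hand":-1,"x":0,"y":0,"z":-0.001,"yaw":0},{"hand":-1,"x":0,"y":0,"z":0,"yaw":0},{"hand":-1,"x":0,"y":0,"z":0,"yaw":0}]}}

```text
clock: 16.05
eef_pos: [524.9, 231.8, 157.0]
eef_rot: [3.141, 0.0, -0.065]
wrist_force: [0.7, 0.8, -1.7]
finger_gap: 11.6
finger_force: 25.0
```

```bash
python3 chk.py 8
python3 - <<'E'
from h import *
c=get_calibration("top"); l=ray(c,165+115/3.2,135+71/3.2,140);a=-0.1207
print("lens",l,"view from lens",l[:2]-113*np.array([np.cos(a),np.sin(a)]),manip.read_state()["joints"].round(2))
E
```

```text
[524.9 231.8 157. ] [ 3.141  0.    -0.065] 11.677677329997838 24.99942272901535 [-0.  -0.2 -2.7]
wrist exp [278.8 226. ]
   [257 205  12  36 337] [263.2 223.5] [ 2.7 11.2]
   [292 205  13  37 340] [297.3 224.2] [  0.5 -13.5]
side exp [235.4 240. ]
   [256 221   7   9  39] [259.2 225.1] [-16.8 -86.2]
   [231 235  11  12 108] [236.  240.3] [-1.8  0.1]
lens [646.96420997 215.81974099 140.        ] view from lens [534.78633084 229.42574825] [0.35 0.36 1.47 0.   1.31 1.99]
```

The dish is at height with the ball centred and q6 has room. I'll turn it by -1.515 rad about tool z, smoothly.

Request:
{"op": "arm_command", "data": {"targets": [{"hand":-1,"x":0,"y":0,"z":0,"yaw":-0.01},{"hand":-1,"x":0,"y":0,"z":0,"yaw":-0.02},{"hand":-1,"x":0,"y":0,"z":0,"yaw":-0.03},{"hand":-1,"x":0,"y":0,"z":0,"yaw":-0.04},{"hand":-1,"x":0,"y":0,"z":0,"yaw":-0.05},{"hand":-1,"x":0,"y":0,"z":0,"yaw":-0.05},{"hand":-1,"x":0,"y":0,"z":0,"yaw":-0.05},{"hand":-1,"x":0,"y":0,"z":0,"yaw":-0.05},{"hand":-1,"x":0,"y":0,"z":0,"yaw":-0.05},{"hand":-1,"x":0,"y":0,"z":0,"yaw":-0.05}]}}

```text
clock: 17.15
eef_pos: [525.0, 231.8, 157.1]
eef_rot: [3.142, 0.0, 0.338]
wrist_force: [0.2, -0.0, -2.3]
finger_gap: 11.5
finger_force: 25.0
```

Request:
{"op": "arm_command", "data": {"targets": [{"hand":-1,"x":0,"y":0,"z":0,"yaw":-0.05},{"hand":-1,"x":0,"y":0,"z":0,"yaw":-0.05},{"hand":-1,"x":0,"y":0,"z":0,"yaw":-0.05},{"hand":-1,"x":0,"y":0,"z":0,"yaw":-0.05},{"hand":-1,"x":0,"y":0,"z":0,"yaw":-0.05},{"hand":-1,"x":0,"y":0,"z":0,"yaw":-0.05},{"hand":-1,"x":0,"y":0,"z":0,"yaw":-0.05},{"hand":-1,"x":0,"y":0,"z":0,"yaw":-0.05},{"hand":-1,"x":0,"y":0,"z":0,"yaw":-0.05},{"hand":-1,"x":0,"y":0,"z":0,"yaw":-0.05}]}}

```text
clock: 18.15
eef_pos: [525.0, 231.8, 157.2]
eef_rot: [3.142, -0.0, 0.838]
wrist_force: [-0.2, 0.6, -3.1]
finger_gap: 11.9
finger_force: 25.0
```

Request:
{"op": "arm_command", "data": {"targets": [{"hand":-1,"x":0,"y":0,"z":0,"yaw":-0.05},{"hand":-1,"x":0,"y":0,"z":0,"yaw":-0.05},{"hand":-1,"x":0,"y":0,"z":0,"yaw":-0.05},{"hand":-1,"x":0,"y":0,"z":0,"yaw":-0.05},{"hand":-1,"x":0,"y":0,"z":0,"yaw":-0.05},{"hand":-1,"x":0,"y":0,"z":0,"yaw":-0.05},{"hand":-1,"x":0,"y":0,"z":0,"yaw":-0.05},{"hand":-1,"x":0,"y":0,"z":0,"yaw":-0.05},{"hand":-1,"x":0,"y":0,"z":0,"yaw":-0.05},{"hand":-1,"x":0,"y":0,"z":0,"yaw":-0.05}]}}

```text
clock: 19.15
eef_pos: [525.0, 231.8, 157.1]
eef_rot: [3.142, -0.0, 1.338]
wrist_force: [0.3, 0.9, -1.9]
finger_gap: 12.0
finger_force: 25.0
```

Request:
{"op": "arm_command", "data": {"targets": [{"hand":-1,"x":0,"y":0,"z":0,"yaw":-0.04},{"hand":-1,"x":0,"y":0,"z":0,"yaw":-0.03},{"hand":-1,"x":0,"y":0,"z":0,"yaw":-0.02},{"hand":-1,"x":0,"y":0,"z":0,"yaw":-0.015},{"hand":-1,"x":0,"y":0,"z":0,"yaw":-0.01},{"hand":-1,"x":0,"y":0,"z":0,"yaw":0},{"hand":-1,"x":0,"y":0,"z":0,"yaw":0},{"hand":-1,"x":0,"y":0,"z":0,"yaw":0},{"hand":-1,"x":0,"y":0,"z":0,"yaw":0},{"hand":-1,"x":0,"y":0,"z":0,"yaw":0}]}}

```text
clock: 20.15
eef_pos: [525.0, 231.8, 157.1]
eef_rot: [-3.142, 0.0, 1.45]
wrist_force: [1.0, -0.4, -2.1]
finger_gap: 11.6
finger_force: 25.0
```

```bash
python3 chk.py 9
python3 - <<'E'
import cv2,numpy as np
w=cv2.imread("pics/w9.png");s=cv2.imread("pics/s9.png")
cv2.imwrite("pics/m9.png",np.hstack([cv2.resize(w,(400,300)),cv2.resize(s[170:310,150:320],(364,300),interpolation=cv2.INTER_CUBIC)]))
E
```

```text
[525.  231.8 157.2] [-3.142  0.     1.45 ] 11.685553087619729 24.99946027994156 [-0.3  0.9 -3.7]
wrist exp [279.3 223.8]
   [257 204  13  38 344] [263.3 223.7] [-11.6   1.5]
   [292 205  13  37 339] [297.1 224. ] [12.8 -1.7]
side exp [235.4 240. ]
   [254 221   9   9  45] [258.6 225.5] [-16.5 -83.7]
   [231 235  11  12 103] [235.7 240.2] [-1.3  0.4]
```

View pics/m9.png

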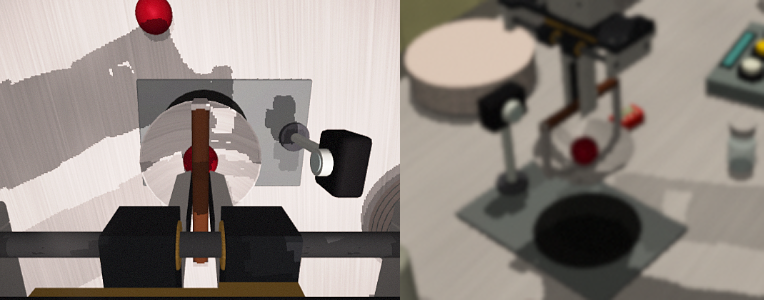

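The dish hangs level above the mat, turned square to the camera, with the ball in its middle at lens height. I'll hand it in.

```bash
python3 -c "
from cell import manip
print(manip.sign_off())"
```

```text
the job is handed in; nothing more can be done
None
```

I pressed white, yellow and green in that order, then lifted the dish to lens height and turned it a quarter turn. It was held steady with the ball centred when I handed the job in at about 20 s; no verdict was returned.

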